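# Fill the controls kit tray for the next machine

## Robot

A 6-joint arm with a two-finger parallel gripper is mounted at the origin on the work surface. World frame = base frame: x ahead of the robot, y to its left, z up, the work surface at z = 0. Lengths are in m, angles in rad, forces in N, time in s.
With the tool pointing down it reaches from about 0.2 to 0.875 m from the base axis. Payload 3.4 kg.
Tool frame: the origin (TCP) lies between the finger pads; the fingertips stand 25 mm ahead of it and the grasp point (between the pads) lies 6 mm ahead of it (r.nose_length is the z of the fingertips in the tool frame, in m); z points along the fingers, y is the line along which they close (so a half turn about z gives the same grasp; the last joint's range is limited). The gripper opens to 94 mm and grips with 3 to 60 N. Pads are 16 mm wide; open, the fingers measure 119 mm over their backs; the gripper's body (75 mm by 177 mm) begins 78 mm behind the grasp point.
Start: joints at [0.999, 0.276, 1.505, -0, 1.361, -0.121], TCP at [0.251, 0.518, 0.23] pointing down, gripper open.
Joint ranges: [-2.89, 2.89], [-0.75, 2.08], [0.22, 2.7], [-1.18, 4.32], [0.11, 2.71], [-2.7, 2.7]. Speed limits (rad/s): [2.57, 2.57, 3.14, 3.14, 3.14, 3.14].

## Interface

Orientations are given as a unit quaternion [w, x, y, z].
In Python, from plant import r, gripper_to, inverse_kinematics, vision, models, telemetry gives the robot as it stands. Calls block until the motion is done:
- r.move_to(position, orientation): joint-space move of the TCP to a pose.
- r.move_l(position, rot=None, vel=0.15, guard=None): straight line of the TCP; rot=None keeps the orientation; vel is the mean speed in m/s. With guard (N) it stops when the force on the tool has changed by that much, and returns True; else False.
- r.movej(angles): joint-space move.
- gripper_to(opening, f_grip=None): finger opening in m; f_grip is the grip in N (None keeps the last); returns when the fingers have stopped.
- r.hold(seconds).
- inverse_kinematics(position, orientation): joint angles nearest the present ones, or None.
- vision.snapshot(name): name is "scene" or "top"; returns the picture (384x512x3 uint8, red, green, blue); there is no depth.
- vision.get_calibration(name): a dict with "fx", "fy", "cx", "cy" (pixels), "position" and "orientation" of the camera in the world. Camera axes: x right, y down, z forward; pixel columns grow to the right and rows downward; lengths in m; the calibration is good to about 2 mm. A picture is of the moment at which its call begins. get_calibration takes no time and is no camera call.
A pose or a line that the arm cannot do raises r.PlanningError and nothing moves.
- r.sign_off(): hands the job in; it is judged then, once.
Trained networks look in the newest picture that a camera, given by its name, has taken for a name from the list of things; names that differ only in an ending like _2 or _b are one class to them, and where a whole thing is asked for, a point or a joint stands for the part that bears it (a point fixed in the world has none). Each returns a list of dicts, best first, with "score" (0 to 1); they miss things now and then, are a little off and sometimes report something else, mostly with a low value. They report only what shows in the picture. A call takes as long as a camera call. They do not tell look-alikes from the thing itself.
- models.boxes_of(thing, camera): "at" ([x, y, z] in m, in world coordinates, good to about 4 mm: the middle of the surface that is visible of it).
- models.regions_of(thing, camera): "pixels" (384x512 bool, what is visible of it).
- models.mark_of(thing, camera): "at" ([x, y, z] in m, in world coordinates, good to about 4 mm: a listed point, or the origin of a listed thing).
Readings, each from a call of its own:
- telemetry.current_t(): time.
- telemetry.current_joints(): joint angles.
- telemetry.current_dq(): joint speeds.
- telemetry.current_joint_efforts(): joint torques, N m.
- telemetry.current_ee_pos(): TCP position.
- telemetry.current_tool_rot(): TCP orientation.
- telemetry.current_wrist_force(): force on the tool from outside, world axes, zero at the start.
- telemetry.current_torque(): the same for the moment, N m.
- telemetry.current_opening(): finger opening in m.
- telemetry.current_finger_force(): force on a finger pad.
Only numpy, scipy, OpenCV 4.12 (cv2) and the standard library are available. Lean on these libraries where they do the work, as an engineer would, in place of code of your own. Each camera call takes 0.05 s, during which the arm holds its last target. There are 200 camera calls.

## Task

Make up the controls kit for the next machine: stand the emergency stop (yellow box, red mushroom), the green push button, the white circuit breaker and the round metal connector upright in the foam tray, each right down on the floor of the cut-out made for it. Set them down rather than dropping them, and knock nothing over. The grey stop box and the red push button belong to another job: leave them standing where they are.

Things in the scene. Friction and masses are not known exactly. Their poses are not given: they have to be found in the camera images.
- yellow_station: Emergency stop: yellow square control box 68 x 68 x 50 mm with a red mushroom button on a black collar on top: mushroom 40 mm across, its straight side from 65 to 77 mm above the bottom, 84 mm total height. Stands on the bench, about 0.2 kg. Origin: centre of its underside; x, y along the box's sides, z up. Belongs in the large square cut-out.
- green_button: Panel push button with a green lens (24 mm across) in a round steel bezel 30 mm across (from 44 to 60 mm above the bottom, 65 mm total height), a 22 mm neck below it and a grey contact block 40 (x) x 30 (y) x 30 (z) mm at the bottom, on which it stands. About 70 g. Origin: centre of the block's underside, z up. Belongs in the oblong cut-out.
- breaker: Single-pole circuit breaker: flat white case 80 (x) x 18 (y) x 44 (z) mm with a raised middle 45 mm long (same 18 mm width) up to 63 mm, a small black toggle on top up to 72 mm. Stands on its narrow long edge, about 110 g. Origin: centre of its underside; x along the 80 mm length, y across the 18 mm, z up. Belongs in the long slot.
- connector: Round metal cable connector standing on its coupling ring: ring 34 mm across and 20 mm high, above it a bare barrel 26 mm across from 22 to 52 mm, then a 20 mm clamp up to 64 mm. About 90 g. Origin: centre of its underside, z up, round about z. Belongs in the round cut-out.
- square_cutout: Foam insert 108 x 108 x 30 mm, dark grey, large square cut-out 84 x 84 mm along x, y (for the emergency stop) with a blue floor. One of four lying two by two (109 mm pitch, any order) in a fixed black tray. Origin: centre of its underside, 4 mm above the bench; the cut-out is centred on it, floor 10 mm and foam top 30 mm above the origin. z up. Fixed.
- oblong_cutout: Foam insert 108 x 108 x 30 mm, dark grey, oblong cut-out 46 (x) x 56 (y) mm (for the push button, block's 40 mm side along y) with a blue floor. One of four lying two by two (109 mm pitch, any order) in a fixed black tray. Origin: centre of its underside, 4 mm above the bench; the cut-out is centred on it, floor 10 mm and foam top 30 mm above the origin. z up. Fixed.
- slot_cutout: Foam insert 108 x 108 x 30 mm, dark grey, long slot 96 (x) x 34 (y) mm (for the breaker) with a blue floor. One of four lying two by two (109 mm pitch, any order) in a fixed black tray. Origin: centre of its underside, 4 mm above the bench; the cut-out is centred on it, floor 10 mm and foam top 30 mm above the origin. z up. Fixed.
- round_cutout: Foam insert 108 x 108 x 30 mm, dark grey, round cut-out 54 mm across (for the connector) with a blue floor. One of four lying two by two (109 mm pitch, any order) in a fixed black tray. Origin: centre of its underside, 4 mm above the bench; the cut-out is centred on it, floor 10 mm and foam top 30 mm above the origin. z up. Fixed.
- grey_station: Ordinary stop, not for this kit: grey square control box 68 x 68 x 50 mm with a red mushroom button on a black collar on top: mushroom 40 mm across, its straight side from 65 to 77 mm above the bottom, 84 mm total height. Stands on the bench, about 0.2 kg. Origin: centre of its underside; x, y along the box's sides, z up. Same shape as the emergency stop; stays where it is.
- red_button: Panel push button with a red lens (24 mm across) in a round steel bezel 30 mm across (from 44 to 60 mm above the bottom, 65 mm total height), a 22 mm neck below it and a grey contact block 40 (x) x 30 (y) x 30 (z) mm at the bottom, on which it stands. About 70 g. Origin: centre of the block's underside, z up. Same shape as the green one; not for this kit, stays where it is.
Mind the look-alikes: they are no part of the job. What is shaped like the slot_cutout but orange or turquoise is not meant.

How it is judged:
By the outcome, as a careful person would: the job done as asked, in the order asked, and still so for the second after the job is handed in, with the robot touching nothing.
It also fails if it takes over 112 s, if anything falls off the work surface, if the arm or the gripper's body presses on something with over 40 N, if the wrist force passes 120 N, or if a joint passes its speed limit or range.

## Working session

There is one attempt and no reset: what is moved stays moved. The work goes in short steps, each a Python script; the robot and the scene stay as the last script left them, time stands still between calls to the robot, and variables do not carry over. Pictures are saved under pics/ and viewed, at most 14 in all, crops included, and the job is handed in when it is done.

```bash
ls; mkdir -p pics
python3 - <<'E'
from plant import r,vision,models,telemetry
import cv2
for n in ("scene","top"):
    im=vision.snapshot(n); cv2.imwrite(f"pics/{n}0.png",im[:,:,::-1]); print(n,vision.get_calibration(n))
    for t in "yellow_station green_button breaker connector square_cutout oblong_cutout slot_cutout round_cutout".split():
        print(t,[(round(d['score'],2),[round(float(v),3) for v in d['at']]) for d in models.mark_of(t,n)])
print(telemetry.current_t())
E
```

```text
pics
scene {'fx': 450.95332740834033, 'fy': 450.95332740834033, 'cx': 252.10263995599755, 'cy': 178.15081639830242, 'position': array([ 1.26687688, -0.61150297,  0.70309138]), 'orientation': array([-0.4245874 ,  0.79496594,  0.38656776, -0.1957551 ])}
yellow_station [(0.96, [0.456, 0.435, 0.001])]
green_button [(0.86, [0.565, -0.289, 0.003])]
breaker [(0.97, [0.397, -0.274, -0.001])]
connector [(0.84, [0.464, -0.403, -0.001])]
square_cutout [(0.69, [0.634, -0.085, 0.002])]
oblong_cutout [(0.89, [0.522, 0.02, 0.007])]
slot_cutout [(0.87, [0.706, -0.402, 0.002]), (0.71, [0.349, -0.078, -0.002]), (0.63, [0.354, 0.126, 0.001]), (0.58, [0.524, -0.086, 0.009])]
round_cutout [(0.56, [0.632, 0.024, 0.005])]
top {'fx': 408.5729187282616, 'fy': 408.5729187282616, 'cx': 253.7782268266648, 'cy': 185.99662250612568, 'position': array([0.45790823, 0.00545005, 1.26928379]), 'orientation': array([-0.01647065,  0.71372179, -0.70007036,  0.01521238])}
yellow_station [(0.82, [0.456, 0.435, -0.003])]
green_button [(0.52, [0.567, -0.286, -0.001])]
breaker [(0.84, [0.404, -0.274, 0.0])]
connector [(0.5, [0.463, -0.405, 0.001]), (0.19, [0.403, -0.271, 0.002])]
square_cutout [(0.69, [0.633, -0.083, 0.002])]
oblong_cutout [(0.62, [0.525, 0.021, 0.001])]
slot_cutout [(0.8, [0.527, -0.09, 0.005]), (0.8, [0.7, -0.397, 0.0]), (0.74, [0.351, 0.125, 0.001]), (0.6, [0.351, -0.081, 0.001])]
round_cutout [(0.59, [0.63, 0.029, 0.01])]
0.9
```

```bash
python3 -c "
import cv2
a=cv2.imread('pics/top0.png');cv2.imwrite('pics/top0b.png',cv2.resize(a,(800,600),interpolation=cv2.INTER_CUBIC))
a=cv2.imread('pics/scene0.png');cv2.imwrite('pics/scene0b.png',cv2.resize(a,(800,600),interpolation=cv2.INTER_CUBIC))"
```

```text
(no output)
```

View pics/top0b.png

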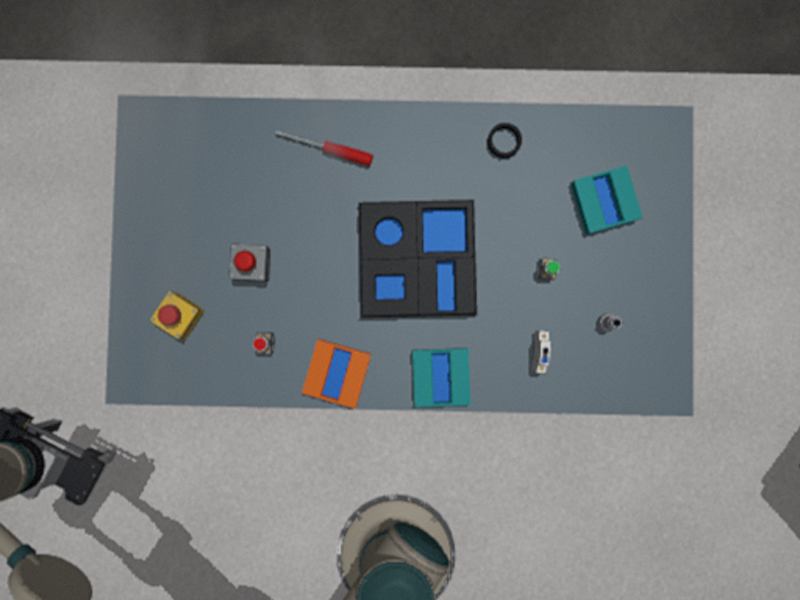

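View pics/scene0b.png

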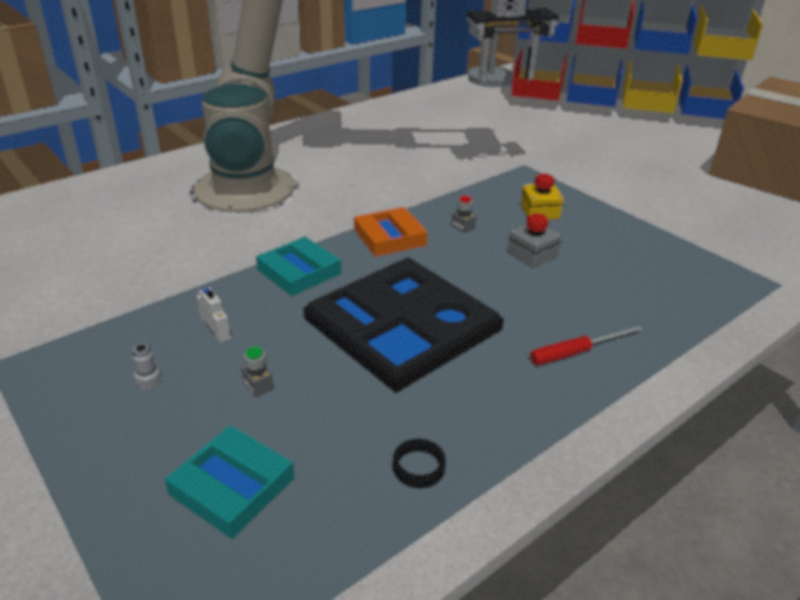

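The top picture (800x600 view) shows these things:
- **Yellow stop:** (175,315). The look-alike grey stop is at (248,262).
- **Green button:** (548,268). The look-alike red button is at (262,343).
- **Breaker:** (541,352).
- **Connector:** (608,322).
- **Black tray:** about (417,259), with round at (388,231), square at (444,231), oblong at (390,288) and slot at (446,287). The turquoise and orange slots at (606,200), (441,377) and (336,374) are decoys.

Next I fit the poses to the masks from both cameras.

```bash
cat > fit.py <<'E'
import numpy as np, cv2
from scipy.spatial.transform import Rotation as R
from scipy.optimize import minimize
from plant import vision, models
def box(a,b,z0,z1,x=0): return np.array([[x+i*a/2,j*b/2,z] for i in(-1,1) for j in(-1,1) for z in(z0,z1)])
def cyl(d,z0,z1): return np.array([[d/2*np.cos(t),d/2*np.sin(t),z] for t in np.linspace(0,6.283,24) for z in(z0,z1)])
PARTS={'yellow_station':[box(68,68,0,50),cyl(30,50,65),cyl(40,65,77),cyl(28,77,84)],
'green_button':[box(40,30,0,30),cyl(22,30,44),cyl(30,44,60),cyl(24,60,65)],
'breaker':[box(80,18,0,44),box(45,18,44,63),box(10,8,63,72)],
'connector':[cyl(34,0,20),cyl(26,20,52),cyl(20,52,64)]}
S=8
def project(cam,P):
    c=vision.get_calibration(cam);w,x,y,z=c['orientation']
    p=(P-c['position'])@R.from_quat([x,y,z,w]).as_matrix()
    return np.c_[c['fx']*p[:,0]/p[:,2]+c['cx'],c['fy']*p[:,1]/p[:,2]+c['cy']]
def render(cam,name,q,o,sz,z0=0):
    m=np.zeros((sz*S,sz*S),np.uint8);M=R.from_euler('z',q[2]).as_matrix()
    for P in PARTS[name]:
        uv=project(cam,P/1000@M.T+[q[0],q[1],z0])-o+.5
        cv2.fillConvexPoly(m,cv2.convexHull(np.round(uv*S).astype(np.int32)),1)
    return cv2.resize(m.astype(np.float32),(sz,sz),interpolation=cv2.INTER_AREA)
def fit(name,xy,z0=0,cams=('top','scene'),yaws=np.radians(np.arange(-90,90,15))):
    T=[]
    for c in cams:
        d=[d for d in models.regions_of(name,c)]
        uv=project(c,np.array([[*xy,z0+.03]]))[0]
        d=min(d,key=lambda d:np.hypot(*(np.argwhere(d['pixels']).mean(0)[::-1]-uv)))
        o=np.round(uv-32).astype(int)
        big=np.pad(d['pixels'],64).astype(np.float32)
        T.append((c,o,big[o[1]+64:o[1]+128,o[0]+64:o[0]+128]))
    def cost(p):
        q=[p[0],p[1],p[2]]
        return sum(np.abs(render(c,name,q,o,64,z0)-t).sum()/t.sum() for c,o,t in T)
    best=min((minimize(cost,[*xy,y],method='Nelder-Mead',options=dict(maxiter=150,initial_simplex=np.array([[*xy,y],[xy[0]+.008,xy[1],y],[xy[0],xy[1]+.008,y],[xy[0],xy[1],y+.3]]))) for y in yaws),key=lambda s:s.fun)
    return best.x,best.fun/len(cams)
E
python3 - <<'E'
from fit import *
for c in('top','scene'): vision.snapshot(c)
for n,xy in dict(yellow_station=(.456,.435),green_button=(.566,-.288),breaker=(.4,-.274),connector=(.464,-.404)).items():
    for cams in (('top','scene'),('top',),('scene',)):
        if n=='connector' and len(cams)<2: continue
        x,f=fit(n,xy,cams=cams); print(n,cams,x[:2].round(4),np.degrees(x[2]).round(1),round(f,3))
# blue floors & crop
im=vision.snapshot('top')[:,:,::-1]
hsv=cv2.cvtColor(np.ascontiguousarray(im),cv2.COLOR_BGR2HSV)
sub=np.zeros((384,512),np.uint8); sub[125:207,228:307]=1
dark=((hsv[...,2]<75)|((hsv[...,0]>100)&(hsv[...,0]<120)&(hsv[...,1]>150))).astype(np.uint8)*sub
cs=max(cv2.findContours(dark,cv2.RETR_EXTERNAL,cv2.CHAIN_APPROX_NONE)[0],key=cv2.contourArea)
print('tray',cv2.minAreaRect(cs), project('top',np.array([[.578,-.03,.034]])))
crop=lambda a:cv2.resize(a,None,fx=4,fy=4,interpolation=cv2.INTER_CUBIC)
sc=vision.snapshot('scene')[:,:,::-1]
tiles=[im[180:225,90:165],im[165:235,335:400],im[120:210,222:312],sc[175:255,80:180]]
H=cv2.copyMakeBorder
out=np.zeros((600,800,3),np.uint8)
for t,(y,x) in zip(tiles,[(0,0),(0,400),(300,0),(300,400)]):
    k=min(400/t.shape[1],300/t.shape[0]);t=cv2.resize(t,None,fx=k,fy=k,interpolation=cv2.INTER_CUBIC);out[y:y+t.shape[0],x:x+t.shape[1]]=t
cv2.imwrite('pics/crop1.png',out)
E
```

```text
Traceback (most recent call last):
  File "fit.py", line 34, in fit
    best=min((minimize(cost,[*xy,y],method='Nelder-Mead',options=dict(maxiter=150,initial_simplex=np.array([[*xy,y],[xy[0]+.008,xy[1],y],[xy[0],xy[1]+.008,y],[xy[0],xy[1],y+.3]]))) for y in yaws),key=lambda s:s.fun)
  File "fit.py", line 34, in <genexpr>
    best=min((minimize(cost,[*xy,y],method='Nelder-Mead',options=dict(maxiter=150,initial_simplex=np.array([[*xy,y],[xy[0]+.008,xy[1],y],[xy[0],xy[1]+.008,y],[xy[0],xy[1],y+.3]]))) for y in yaws),key=lambda s:s.fun)
              ~~~~~~~~^^^^^^^^^^^^^^^^^^^^^^^^^^^^^^^^^^^^^^^^^^^^^^^^^^^^^^^^^^^^^^^^^^^^^^^^^^^^^^^^^^^^^^^^^^^^^^^^^^^^^^^^^^^^^^^^^^^^^^^^^^^^^^^^^^^^^^^^^^^^^^^^^^^^^^^^^^^^^^
  File "fit.py", line 33, in cost
    return sum(np.abs(render(c,name,q,o,64,z0)-t).sum()/t.sum() for c,o,t in T)
  File "fit.py", line 33, in <genexpr>
    return sum(np.abs(render(c,name,q,o,64,z0)-t).sum()/t.sum() for c,o,t in T)
                      ~~~~~~^^^^^^^^^^^^^^^^^^
  File "fit.py", line 19, in render
    uv=project(cam,P/1000@M.T+[q[0],q[1],z0])-o+.5
       ~~~~~~~^^^^^^^^^^^^^^^^^^^^^^^^^^^^^^^
  File "fit.py", line 13, in project
    c=vision.get_calibration(cam);w,x,y,z=c['orientation']
ValueError: time passes only in moves, steps and waits
```

```bash
sed -i 's/^S=8/S=8\nimport functools\ncal=functools.lru_cache(None)(vision.get_calibration)/; s/c=vision.get_calibration(cam);/c=cal(cam);/' fit.py
cat > a.py <<'E'
from fit import *
for c in('top','scene'): vision.snapshot(c)
for n,xy in dict(yellow_station=(.456,.435),green_button=(.566,-.288),breaker=(.4,-.274),connector=(.464,-.404)).items():
    for cams in (('top','scene'),('top',),('scene',)):
        if n=='connector' and len(cams)<2: continue
        x,f=fit(n,xy,cams=cams); print(n,cams,x[:2].round(4),np.degrees(x[2]).round(1),round(f,3))
im=vision.snapshot('top')[:,:,::-1]
hsv=cv2.cvtColor(np.ascontiguousarray(im),cv2.COLOR_BGR2HSV)
sub=np.zeros((384,512),np.uint8); sub[125:207,228:307]=1
dark=((hsv[...,2]<75)|((hsv[...,0]>100)&(hsv[...,0]<120)&(hsv[...,1]>150))).astype(np.uint8)*sub
cs=max(cv2.findContours(dark,cv2.RETR_EXTERNAL,cv2.CHAIN_APPROX_NONE)[0],key=cv2.contourArea)
print('tray',cv2.minAreaRect(cs), project('top',np.array([[.578,-.03,.034],[.5,-.03,.034]])))
sc=vision.snapshot('scene')[:,:,::-1]
tiles=[im[180:225,90:165],im[165:235,335:400],im[120:210,222:312],sc[175:255,80:180]]
out=np.zeros((600,800,3),np.uint8)
for t,(y,x) in zip(tiles,[(0,0),(0,400),(300,0),(300,400)]):
    k=min(400/t.shape[1],300/t.shape[0]);t=cv2.resize(t,None,fx=k,fy=k,interpolation=cv2.INTER_CUBIC);out[y:y+t.shape[0],x:x+t.shape[1]]=t
cv2.imwrite('pics/crop1.png',out)
E
python3 a.py
```

```text
Traceback (most recent call last):
  File "a.py", line 6, in <module>
    x,f=fit(n,xy,cams=cams); print(n,cams,x[:2].round(4),np.degrees(x[2]).round(1),round(f,3))
        ~~~^^^^^^^^^^^^^^^^
  File "fit.py", line 29, in fit
    d=min(d,key=lambda d:np.hypot(*(np.argwhere(d['pixels']).mean(0)[::-1]-uv)))
ValueError: min() iterable argument is empty
```

```bash
sed -i "s/        d=\[d for d in models.regions_of(name,c)\]/        d=[]\n        for _ in range(4):\n            d=d or models.regions_of(name,c)\n            if not d: vision.snapshot(c)\n        if not d: print('missed',name,c); continue/" fit.py
sed -i 's/^    def cost/    if not T: return np.full(3,np.nan),9\n    def cost/' fit.py
python3 a.py
```

```text
yellow_station ('top', 'scene') [0.4598 0.4359] -31.2 0.115
yellow_station ('top',) [0.4601 0.4351] -31.4 0.1
yellow_station ('scene',) [0.4583 0.4375] -32.5 0.128
green_button ('top', 'scene') [ 0.5647 -0.2852] -0.9 0.1
green_button ('top',) [ 0.5644 -0.2855] 1.0 0.076
green_button ('scene',) [ 0.5652 -0.2854] -6.6 0.1
breaker ('top', 'scene') [ 0.4045 -0.2727] -3.2 0.162
breaker ('top',) [ 0.4046 -0.2723] -3.1 0.243
breaker ('scene',) [ 0.4042 -0.2725] -2.6 0.076
connector ('top', 'scene') [ 0.4613 -0.4054] -41.9 0.082
tray ((266.567626953125, 166.04293823242188), (75.11478424072266, 74.35942077636719), 88.72696685791016) [[266.77683155 164.92661863]
 [266.31484341 190.62327948]]
```

View pics/crop1.png

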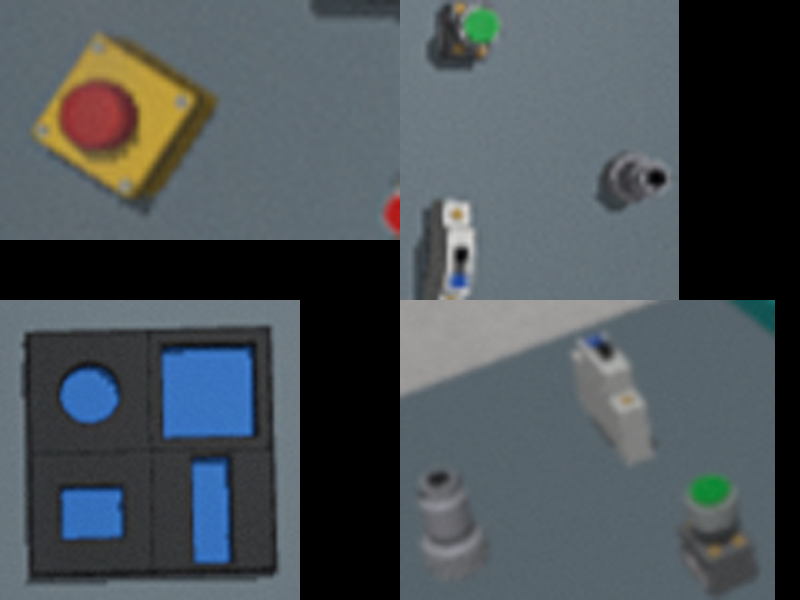

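The crop confirms the choices: yellow box with red mushroom, green lens, white breaker and plain connector. The tray is turned about +2°, so I fit it from the visible blue floors in both cameras.

```bash
cat > tray.py <<'E'
from fit import *
sq=lambda a,b:np.array([[a/2,b/2],[-a/2,b/2],[-a/2,-b/2],[a/2,-b/2]])/1000
t=np.linspace(0,6.283,40)
CUT={'square':(sq(84,84),(1,-1)),'round':(.027*np.c_[np.cos(t),np.sin(t)],(1,1)),'oblong':(sq(46,56),(-1,1)),'slot':(sq(96,34),(-1,-1))}
def centre(q,n):
    M=R.from_euler('z',q[2]).as_matrix()[:2,:2]; return np.array(q[:2])+M@(np.array(CUT[n][1])*.0545)
def blue(cam,q):
    out=np.zeros((384*4,512*4),np.uint8);M=R.from_euler('z',q[2]).as_matrix()[:2,:2]
    for n in CUT:
        p=CUT[n][0]@M.T+centre(q,n);ms=[]
        for z in(.014,.034):
            m=np.zeros_like(out);cv2.fillConvexPoly(m,np.round((project(cam,np.c_[p,np.full(len(p),z)])+.5)*4).astype(np.int32),1);ms.append(m)
        out|=ms[0]&ms[1]
    return cv2.resize(out.astype(np.float32),(512,384),interpolation=cv2.INTER_AREA)
def fit_tray(cams):
    T=[]
    for c in cams:
        h=cv2.cvtColor(vision.snapshot(c),cv2.COLOR_RGB2HSV)
        m=((h[...,0]>100)&(h[...,0]<120)&(h[...,1]>130)&(h[...,2]>110)).astype(np.float32)
        near=cv2.dilate(blue(c,(.578,-.031,.04)),np.ones((13,13)))>0
        T.append((c,m*near))
    cost=lambda q:sum(np.abs(blue(c,q)-m).sum()/m.sum() for c,m in T)
    x0=np.array([.578,-.031,.04])
    s=minimize(cost,x0,method='Nelder-Mead',options=dict(initial_simplex=np.vstack([x0,x0+np.diag([.006,.006,.05])])))
    return s.x,s.fun/len(cams)
E
python3 - <<'E'
from tray import *
for c in(('top',),('scene',),('top','scene')):
    q,f=fit_tray(c);print(c,q[:2].round(4),np.degrees(q[2]).round(2),round(f,3))
print({n:centre(q,n).round(4) for n in CUT})
from plant import telemetry
print(telemetry.current_t(),telemetry.current_ee_pos(),telemetry.current_tool_rot())
E
```

```text
('top',) [ 0.5771 -0.0296] 2.5 0.059
('scene',) [ 0.5789 -0.0302] 2.62 0.093
('top', 'scene') [ 0.5777 -0.0298] 2.29 0.082
{'square': array([ 0.6344, -0.0821]), 'round': array([0.63  , 0.0268]), 'oblong': array([0.5211, 0.0224]), 'slot': array([ 0.5255, -0.0865])}
2.35 [0.25051869 0.5175975  0.23051246] [1.29907999e-05 2.23502831e-01 9.74703278e-01 6.55504942e-05]
```

```bash
cat > job.py <<'E'
import numpy as np
from plant import r,gripper_to,inverse_kinematics,telemetry
def quat(phi): a=np.radians(phi+90); return np.array([0,np.cos(a/2),np.sin(a/2),0])
def best(pos,phi):
    c=[(p,inverse_kinematics(pos,quat(p))) for p in(phi,phi+180)]
    return min((x for x in c if x[1] is not None),key=lambda x:abs(x[1][5]))
def go(xy,z,phi):
    p,j=best([*xy,z],phi); print('phi',round(p,1),'j6',round(float(j[5]),2)); r.movej(j)
def pick(xy,phi,zg,opening,f):
    z=zg+.006
    gripper_to(opening); go(xy,z+.12,phi)
    hit=r.move_l([*xy,z],vel=.12,guard=15)
    gripper_to(0,f_grip=f); print('hit',hit,'open',round(telemetry.current_opening(),4),'F',telemetry.current_finger_force())
    r.move_l([*xy,z+.13],vel=.15); print('held',round(telemetry.current_opening(),4))
def place(xy,phi,zg,opening):
    z=zg+.006+.014
    go(xy,z+.10,phi); r.move_l([*xy,z+.012],vel=.15); r.hold(.2)
    hit=r.move_l([*xy,z-.004],vel=.03,guard=4); e=telemetry.current_ee_pos()
    print('down',hit,'dz mm',round((e[2]-z)*1000,1))
    gripper_to(opening); r.move_l([*xy,z+.12],vel=.15); print('t',telemetry.current_t())
E
python3 - <<'E'
from job import *
pick((.4613,-.4054),0,.043,.05,15)
place((.6300,.0268),0,.043,.05)
E
```

```text
phi 0 j6 -0.83
hit False open 0.026 F 14.998396421433426
held 0.0253
phi 0 j6 -0.07
down True dz mm -0.3
t 13.7667
```

Run:
```python
from job import *
pick((.4044,-.2726),87,.050,.045,20)
place((.5255,-.0865),92.3,.050,.036)
pick((.5647,-.2853),90,.053,.055,15)
place((.5211,.0224),182.3,.053,.055)
import cv2
from plant import vision
for n in('top','scene'):
    a=vision.snapshot(n)[:,:,::-1]; a=a[110:240,210:330] if n=='top' else a[140:260,180:340]
    cv2.imwrite(f'pics/m_{n}.png',cv2.resize(a,None,fx=4.5,fy=4.5,interpolation=cv2.INTER_CUBIC))
```

```text
phi 267 j6 0.89
hit False open 0.0176 F 19.99205321073532
held 0.0176
phi 272.3 j6 1.24
down True dz mm -0.3
t 21.9083
phi 270 j6 0.99
hit False open 0.03 F 15.000138580799103
held 0.0294
phi 362.3 j6 -0.13
down True dz mm -0.4
t 30.0417
```

View pics/m_scene.png

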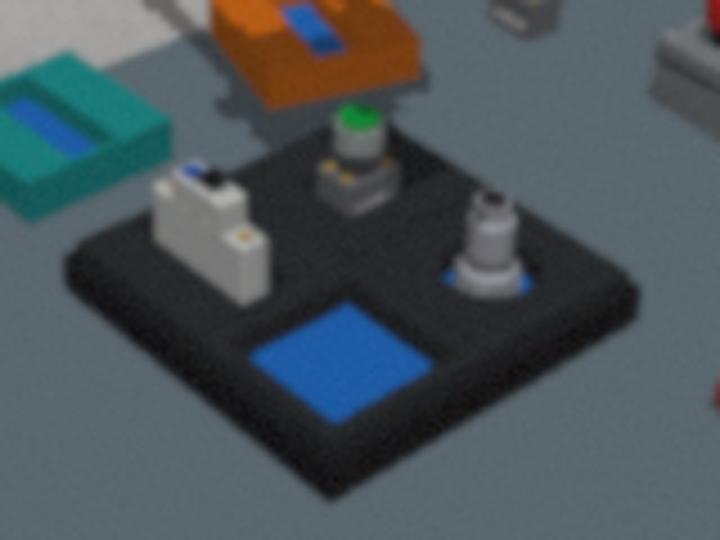

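The three parts stand in their cut-outs: breaker at (215,235), green button at (358,160) and connector at (488,245). All three descents stopped at floor height. Now the yellow stop.

Run:
```python
from job import *
pick((.4598,.4355),58.6,.045,.094,30)
place((.6344,-.0821),92.3,.045,.086)
go((.35,.35),.3,0)
import cv2
from plant import vision
out=np.zeros((600,800,3),np.uint8)
for n in('top','scene'):
    a=vision.snapshot(n)[:,:,::-1]; a=a[115:215,215:315] if n=='top' else a[130:260,180:340]
    k=400/a.shape[1]; a=cv2.resize(a,None,fx=k,fy=k,interpolation=cv2.INTER_CUBIC); x=0 if n=='top' else 400
    out[:a.shape[0],x:x+400]=a
cv2.imwrite('pics/end.png',out[:420])
cv2.imwrite('pics/endfull.png',cv2.resize(vision.snapshot('top')[:,:,::-1],(800,600)))
```

```text
phi 58.6 j6 -0.37
hit False open 0.068 F 29.997616857290268
held 0.0678
phi 272.3 j6 1.29
down True dz mm 0.1
t 39.9417
phi 0 j6 0.64
```

View pics/end.png

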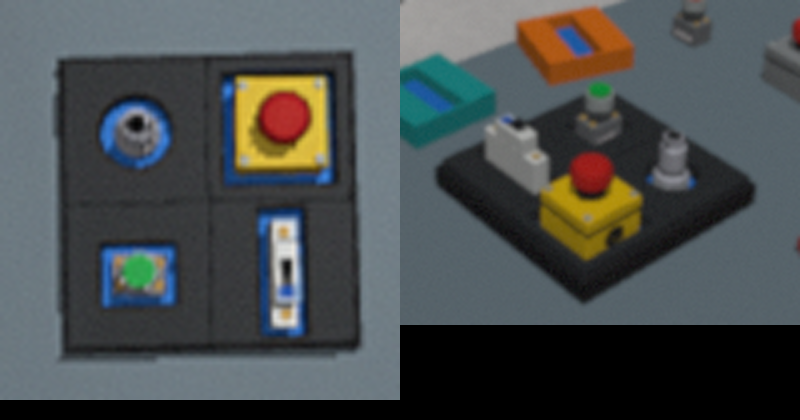

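View pics/endfull.png

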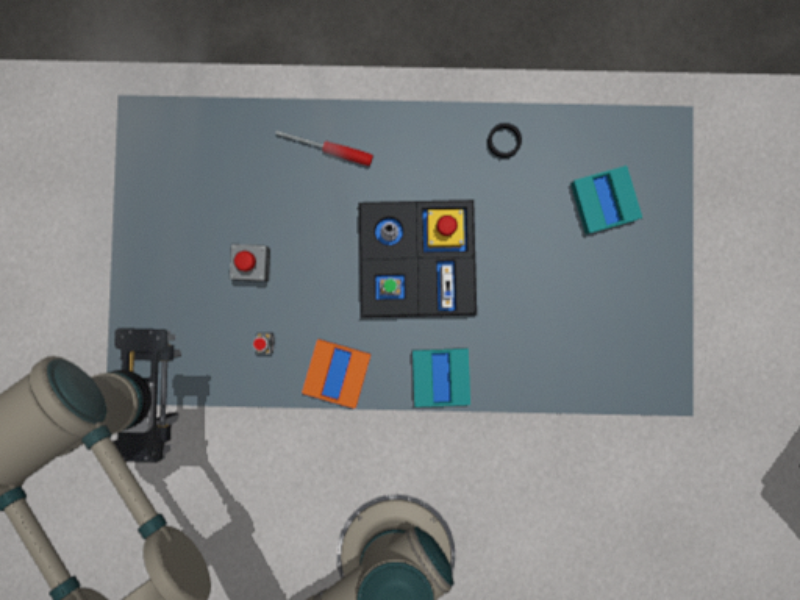

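All four parts stand in their own cut-outs with blue floor showing around them. The grey stop (248,262) and red button (262,343) have not moved, and the arm is clear.

```bash
python3 -c "
from plant import r
print(r.sign_off())"
```

```text
the job is handed in; nothing more can be done
None
```

The kit is made up and handed in after about 40 s of robot time: the emergency stop, green button, breaker and connector each stand upright on the floor of their own cut-out, and the grey stop and red button were left where they stood.

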